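Close the dish shaker and start it

TASK

Start the dish shaker with closed fingers, pressing only: push its half-open clear lid down by the orange pad until it is fully shut, then press the square blue power key all the way down so that it stays down, and then press the round green start key all the way down, holding it for about half a second, and let it spring back. Do not press the red stop key, press no key before its turn, do not lift the lid wide open, and leave the jar, dishes, forceps, green flask and tube rack around the machine where they are.

Things in the scene. Friction and masses are not known exactly. Their poses are not given: they have to be found in the camera images.
- shaker: fixed white dish shaker, 260 (x) x 250 mm, 120 mm high with the lid shut; origin at the centre of its underside, on the table; x from its front (key deck, towards the robot) to its back (lid hinge), y to its left, z up. The flat grey key deck is its front 76 mm, top 85 mm above the table; behind it an open dish chamber, rim 112 mm above the table, which the lid covers
- lid (a joint): angle of the lid in rad: 0 fully shut (lying level on the chamber rim), growing as it opens; starts half open at 0.45 to 0.85 and cannot pass 1.2. The hinge is stiff: the lid stays where it is left, and 1 to 4 N down on its pad moves it
- lid_pad (a point): centre of the upper face of the round orange push pad (36 mm across, 3 mm high) near the lid's front edge; x along the lid to the hinge, z the lid's upward normal. The lid is a clear plate in a grey frame, 176 mm from hinge to front edge, 246 mm wide, 8 mm thick. This point is 150 mm from the hinge axis and 7 mm above the lid's mid-plane; with the lid shut it is at machine x -24 mm, height 123 mm
- lid_hinge (a point): middle of the lid's hinge axis, at the back of the machine, 116 mm above the table (machine x = +0.126); the axis lies along the machine's y
- power_key (a joint): travel of the blue power key in m: 0 up, 0.007 fully down. It latches by friction: 2.5 N moves it, and it stays down when released
- power_key_top (a point): centre of the upper face of the square blue power key, 32 x 32 mm, in a 46 mm square black collar on the key deck; when up, the face is 109 mm above the table and 14 mm above the collar. It moves straight down
- start_key (a joint): travel of the green start key in m: 0 up, 0.007 fully down. A spring key: 1.5 N starts it, 4.5 N holds it fully down, it comes back up when released
- start_key_top (a point): centre of the upper face of the round green start key, 34 mm across, in a 48 mm round black collar on the key deck; when up, the face is 109 mm above the table and 14 mm above the collar. It moves straight down
- stop_key (a joint): travel of the red stop key in m, 0 up; a spring key like the start key, to be left alone
- stop_key_top (a point): centre of the upper face of the round red stop key, same size as the green one. The three keys stand in one row across the key deck, 75 mm apart, in any order
- sample_jar: loose amber glass jar with a white cap, 52 mm across, 75 mm high, standing beside the machine on its right; origin under its centre. Leave alone
- dish_stack: loose stack of two lidded glass dishes, 92 mm across, 30 mm high, beside the machine on its left; origin under its centre. Leave alone
- forceps: loose steel forceps, 130 x 12 mm, 8 mm high, lying across in front of the machine; origin under its centre, x along its length. Leave alone
- small_flask: loose green glass conical flask, 67 mm across the base, 86 mm high; origin under its centre. Leave alone
- tube_rack: loose white rack of five capped test tubes, 200 mm along its x, 60 mm wide, 124 mm high; origin under its centre. Leave alone

How it is judged:
On the way, in this order (a step that is already met when the one before it is completed fails the run):
1. the lid is fully shut (value of joint lid below 0.04 rad), for 0.2 s.
2. the blue power key is fully down, with the lid shut (value of joint lid below 0.04 rad and value of joint power_key above 0.0055 m), for 0.2 s.
3. the green start key is fully down, with power on and the lid shut (all of step 2 and value of joint start_key above 0.0055 m), for 0.15 s.
At the end, for the whole second after the job is handed in: the lid is shut (within 0.04 rad), the blue power key is down (more than 5.5 of 7 mm), the green and red keys are up (within 1.5 mm) (all of step 2 and value of joint each of start_key, stop_key below 0.0015 m); the robot touches nothing.
It fails at once if the power key is pressed (3 mm) while the lid is not shut (0.08 rad), or the lid is raised again with the power on (value of joint power_key above 0.003 m and value of joint lid above 0.08 rad).
It fails at once if the start key is pressed (3 mm) before the power key is down or while the lid is not shut (value of joint start_key above 0.003 m and (value of joint power_key below 0.005 m or value of joint lid above 0.08 rad)).
It fails at once if the red stop key is pressed (3 mm) (value of joint stop_key above 0.003 m).
It fails at once if the lid is lifted wide open (0.95 rad) (value of joint lid above 0.95 rad).
It fails at once if the jar, dish stack, forceps, small flask or tube rack is moved more than 25 mm or lifted (distance of any of sample_jar, dish_stack, forceps, small_flask, tube_rack from where it was at the start of the episode above 0.025 m).
It also fails if it takes over 43 s, if anything falls off the work surface, if the arm or the gripper's body presses on something with over 40 N, if the wrist force passes 120 N, or if a joint passes its speed limit or range.

ROBOT

A 6-joint arm with a two-finger parallel gripper is mounted at the origin on the work surface. World frame = base frame: x ahead of the robot, y to its left, z up, the work surface at z = 0. Lengths are in m, angles in rad, forces in N, time in s.
With the tool pointing down it reaches from about 0.25 to 0.775 m from the base axis. Payload 4 kg.
Tool frame: the origin (TCP) lies between the finger pads; the fingertips stand 19 mm ahead of it and the grasp point (between the pads) is the TCP (robot.tip_reach is the y of the fingertips in the tool frame, in m); y points along the fingers, x is the direction in which the jaws open and shut, and the axes are right-handed (so a half turn about y gives the same grasp; the last joint's range is limited). The gripper opens to 94 mm and grips with 3 to 60 N. Pads are 16 mm wide; open, the fingers measure 119 mm over their backs; the gripper's body (75 mm by 177 mm) begins 78 mm behind the grasp point.
Start: joints at [1.117, 0.087, 1.371, -0, 1.684, -0.103], TCP at [0.189, 0.517, 0.225] pointing down, gripper open.
Joint ranges: [-3.1, 3.1], [-0.76, 2.03], [0.27, 2.55], [-1.08, 4.22], [0.17, 2.65], [-2.57, 2.57]. Speed limits (rad/s): [2.79, 2.79, 3.14, 3.14, 3.14, 3.14].

INTERFACE

Orientations are given as [roll, pitch, yaw] about the fixed x, y, z axes, in that order (R = Rz(yaw) Ry(pitch) Rx(roll)).
In Python, from bench import robot, imaging, order gives the robot as it stands.
- The arm moves only by the tool send_rows, never from a script. Its argument "moves" is text: rows parted by semicolons, each of 5 numbers parted by spaces: the gripper's target within -1 to 1 (shut at 1, half-way at 0, fully open at -1), then the shift along the tool's x, y, z in m, then the turn about the tool's y in degrees. In form: fingers tx ty tz roll; .... A call has exactly 10 rows; each row shifts and turns the commanded pose from where the row before left it, along the tool's axes as they then stand; what a row does not reach is not made up. A row lasts 1/12 s, in which the tool goes at most 41.7 mm and 7.16 degrees, less where a joint would pass 70% of its speed; a pose out of reach is approached as far as the arm can. A call with a gripper value outside its range is refused whole. The fingers move at their own pace and stop on an object; the grip force is fixed at half the most. Time passes only in rows, so rows that do not move let the fingers close, or fill a call up. It gives the time, the measured TCP pose, the force and the opening at its end, in the units of the state.
- robot.get_obs(): the state, without advancing time (a new reading comes with each control period).
- imaging.snapshot(name): name is "scene" or "side" or "wrist"; returns a dict with "image" (480x640x3 uint8, red, green, blue), "mtx" (3x3 intrinsics, pixels), "R" (3x3) and "t" (3): a world point X has camera coordinates R X + t. Camera axes: x right, y down, z forward; pixel columns grow to the right and rows downward; lengths in m; the calibration is good to about 2 mm. A picture is of the moment at which its call begins. There is no depth.
- order.close_job(): hands the job in, once; it reports no verdict.
Trained networks look in a picture, given as the dict that the camera call returned (one of the last four; its "shot" number tells which), for a name from the list of things; names that differ only in an ending like _2 or _b are one class to them, and where a whole thing is asked for, a point or a joint stands for the part that bears it (a point fixed in the world has none). Each returns a list of dicts, best first, with "conf" (0 to 1); they miss things now and then, are a little off and sometimes report something else, mostly with a low value. They report only what shows in the picture. A call takes as long as a camera call.
- imaging.recognise(picture, target): "centre" ([column, row] in pixels, amid what is visible of it).
- imaging.landmark_of(picture, target): "centre" ([column, row] in pixels: a listed point, or the origin of a listed thing).
The state is a dict: "time": time; "joint_positions": joint angles; "qvel": joint speeds; "joint_torque": joint torques, N m; "tool_pos": TCP position; "ee_rot": TCP orientation; "wrist_force": force on the tool from outside, world axes, zero at the start; "wrist_torque": the same for the moment, N m; "width": finger opening in m.
Only numpy, scipy, OpenCV 4.12 (cv2) and the standard library are available. Lean on these libraries where they do the work, as an engineer would, in place of code of your own. Each camera call takes 0.05 s, during which the arm holds its last target.

## Working session

There is one attempt and no reset: what is moved stays moved. The work goes in short steps, Python scripts to look and compute and a tool call to move; the robot and the scene stay as the last step left them, time stands still between calls to the robot, and variables do not carry over. Pictures are saved under pics/ and viewed, and the job is handed in when it is done.

Besides the shell and the picture viewer there is one more tool, called after ">>>" as name(argument=value, ...), one argument or row to a line, values as JSON. send_rows: Moves the arm, as the interface text tells. Its arguments: {"type":"object","properties":{"moves":{"type":"string"}},"required":["moves"]}

```bash
mkdir -p pics; ls; python3 - <<'E'
from bench import robot, imaging, order
import cv2,numpy as np
print(robot.get_obs())
for n in ["scene","side"]:
    s=imaging.snapshot(n); cv2.imwrite(f"pics/{n}0.png",s["image"][:,:,::-1])
    print(n,s["mtx"].tolist(),s["R"].tolist(),s["t"].tolist())
    for t in ["lid_pad","lid_hinge","power_key_top","start_key_top","stop_key_top","shaker","tube_rack","small_flask","sample_jar","dish_stack","forceps"]:
        r=imaging.landmark_of(s,t); print(t,[(np.round(q["centre"],1).tolist(),round(q["conf"],2)) for q in r[:2]])
print(robot.get_obs()["time"])
E
```

```text
pics
{'time': 0.0, 'joint_positions': array([ 1.11688168e+00,  8.79458027e-02,  1.37219124e+00, -1.88533486e-05,
        1.68354850e+00, -1.03103071e-01]), 'qvel': array([ 0.00109797, -0.00110561,  0.00253775, -0.00017542, -0.00074702,
        0.00055257]), 'joint_torque': array([ 2.78221017e-05, -3.40197158e+01, -3.02421677e+01,  7.17030466e-02,
        3.31538462e-02, -1.60053614e-04]), 'tool_pos': array([0.18881689, 0.51607125, 0.22334109]), 'ee_rot': array([-1.57059956,  0.0020837 ,  1.21998285]), 'wrist_force': array([-0.43056562, -1.12658059, -0.6626022 ]), 'wrist_torque': array([-0.00810271,  0.00381872, -0.00167065]), 'width': 0.09425518931047897}
scene [[486.1837181261717, 0.0, 323.0646222491541], [0.0, 486.1837181261717, 236.55476627764918], [0.0, 0.0, 1.0]] [[0.9382446741388158, -0.3459673599051843, -0.0018754547138673417], [-0.21889331089432107, -0.5894114049638006, -0.7776116731018899], [0.26792284317666765, 0.7300005353277731, -0.6287420524549758]] [-0.5461722492294324, 0.22154939372142707, 1.0700774783712041]
lid_pad [([338.4, 212.6], 0.85)]
lid_hinge [([374.6, 237.1],
[... 546 characters left out ...]
63595172305575], [-0.15377587439761403, -0.7505886005046474, -0.6426272117221025], [0.11289702058374947, 0.6327573309829687, -0.7660759902454994]] [-0.5618313017253481, 0.13889188588367907, 0.9817822094043558]
lid_pad [([335.4, 197.3], 0.83), ([279.9, 283.8], 0.4)]
lid_hinge [([384.0, 228.4], 0.72)]
power_key_top [([271.8, 250.0], 0.73)]
start_key_top [([277.8, 285.1], 0.73)]
stop_key_top [([269.5, 222.1], 0.46), ([265.6, 135.7], 0.26)]
shaker [([322.3, 275.3], 0.93)]
tube_rack [([307.3, 476.4], 0.88), ([380.6, 229.5], 0.32)]
small_flask [([264.8, 136.6], 0.8)]
sample_jar [([352.0, 349.6], 0.81), ([286.0, 212.2], 0.73)]
dish_stack [([281.3, 212.0], 0.87)]
forceps [([225.9, 279.7], 0.58)]
1.2
```

```bash
python3 - <<'E'
import cv2
for n in ["scene","side"]:
    a=cv2.imread(f"pics/{n}0.png")
    c=a[100:400,170:470]; cv2.imwrite(f"pics/{n}0c.png",cv2.resize(c,(600,600),interpolation=cv2.INTER_CUBIC))
E
```

```text
(no output)
```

View pics/scene0.png

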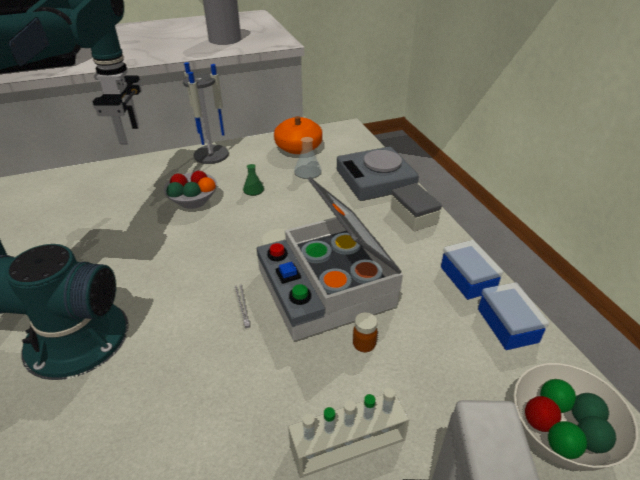

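View pics/side0.png

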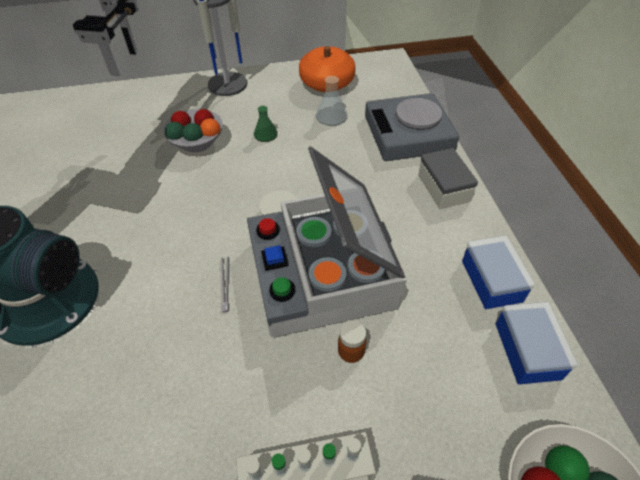

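```bash
python3 - <<'E'
import cv2
E
true
```

```text
(no output)
```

View pics/scene0c.png

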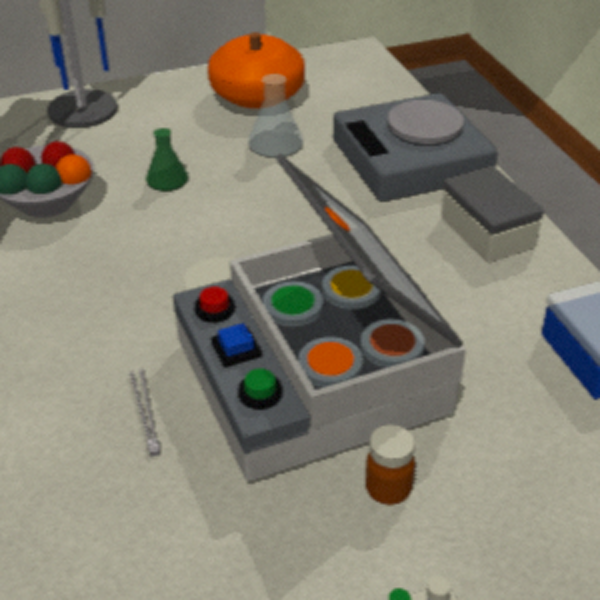

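View pics/side0c.png

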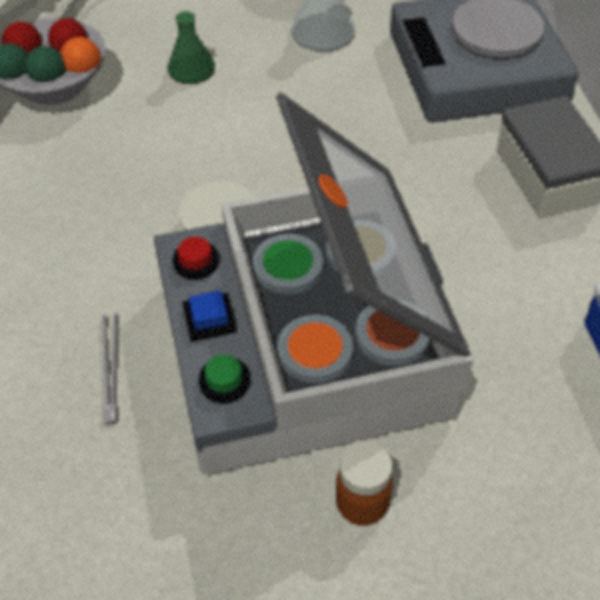

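The machine is in clear view. From left to right the keys are red, blue and green, and the lid is about half open with the orange pad near its front edge. Next I fit the machine pose and lid angle from pixels in both views.

```bash
cat > fit.py <<'E'
import numpy as np
from scipy.optimize import least_squares
C={"scene":(np.array([[486.1837,0,323.0646],[0,486.1837,236.5548],[0,0,1]]),np.array([[0.9382446741388158,-0.3459673599051843,-0.0018754547138673417],[-0.21889331089432107,-0.5894114049638006,-0.7776116731018899],[0.26792284317666765,0.7300005353277731,-0.6287420524549758]]),np.array([-0.5461722492294324,0.22154939372142707,1.0700774783712041])),
"side":(np.array([[477.5559,0,319.2005],[0,477.5559,231.7867],[0,0,1]]),np.array([[0.9816349847048859,-0.19035470280448738,-0.012563595172305575],[-0.15377587439761403,-0.7505886005046474,-0.6426272117221025],[0.11289702058374947,0.6327573309829687,-0.7660759902454994]]),np.array([-0.5618313017253481,0.13889188588367907,0.9817822094043558]))}
def proj(c,X):
    K,R,t=C[c]; p=K@(R@X+t); return p[:2]/p[2]
def ray(c,px,z):
    K,R,t=C[c]; d=R.T@np.linalg.inv(K)@np.array([*px,1]); o=-R.T@t
    return o+d*(z-o[2])/d[2]
def cr(u,v): return (170+u/2,100+v/2)
def lid(l,y,h,a): # l from hinge towards front, h above midplane
    return np.array([0.126-l*np.cos(a)+h*np.sin(a), y, 0.116+l*np.sin(a)+h*np.cos(a)])
obs=[] # cam, pix, func(kx,a)
K=lambda y:(lambda kx,a:np.array([kx,y,0.109]))
P=lambda x,y,z:(lambda kx,a:np.array([x,y,z]))
L=lambda l,y,h:(lambda kx,a:lid(l,y,h,a))
obs=[("scene",cr(214,298),K(.075)),("scene",cr(237,339),K(0)),("scene",cr(260,380),K(-.075)),
("side",cr(194,249),K(.075)),("side",cr(209,307),K(0)),("side",cr(222,373),K(-.075)),
("scene",cr(249,476),P(-.13,-.125,0)),("side",cr(205,471),P(-.13,-.125,0)),
("scene",cr(248,445),P(-.13,-.125,.085)),("side",cr(197,440),P(-.13,-.125,.085)),
("scene",cr(176,295),P(-.13,.125,.085)),("side",cr(155,238),P(-.13,.125,.085)),
("scene",(338.4,212.6),L(.15,0,.007)),("side",(335.4,197.3),L(.15,0,.007)),
("scene",cr(279,158),L(.176,.123,0)),("side",cr(280,95),L(.176,.123,0)),
("side",cr(363,297),L(.176,-.123,0)),("scene",cr(381,286),L(.176,-.123,0)) ]
def X(p,f):
    x,y,w,kx,a=p; q=f(kx,a); c,s=np.cos(w),np.sin(w)
    return np.array([x+c*q[0]-s*q[1],y+s*q[0]+c*q[1],q[2]])
def res(p): return np.concatenate([proj(c,X(p,f))-px for c,px,f in obs])
def fit():
    return least_squares(res,[.55,0,0,-.092,.6],loss="soft_l1",f_scale=1.5,x_scale=[.1,.1,.1,.01,.1])
if __name__=="__main__":
    r=fit(); p=r.x; print(np.round(p,4)); print(np.round(res(p).reshape(-1,2),1).tolist())
    for n,f in [("pad",L(.15,0,.007)),("padshut",lambda k,a:lid(.15,0,.007,0)),("hinge",L(0,0,0)),("red",K(.075)),("blue",K(0)),("green",K(-.075))]:
        print(n,np.round(X(p,f),4))
    for c,px,f in obs[:6]: print(c,np.round(ray(c,px,.109),4))
    for n,a,b in [("rack",(346.4,444.8),(307.3,476.4)),("flask",(250.5,189.4),(264.8,136.6)),("jar",(364,341),(352,349.6)),("dish",(276.6,247.1),(281.3,212)),("forceps",(240.4,306.5),(225.9,279.7))]:
        print(n,np.round(ray("scene",a,0),3),np.round(ray("side",b,0),3))
E
python3 fit.py
```

```text
[ 0.5699 -0.0578  0.053  -0.0956  0.8327]
[[-0.6, -1.0], [-1.1, -1.5], [-0.5, 0.1], [0.6, 1.1], [-0.0, 0.8], [1.1, -0.2], [0.1, 7.4], [1.0, 7.5], [-1.0, -3.4], [0.9, 0.8], [-1.2, -0.6], [0.9, -0.3], [1.4, -2.5], [3.8, 0.2], [-1.1, -0.6], [0.2, 1.3], [-5.0, 0.1], [-4.5, -2.0]]
pad [ 0.6001 -0.0562  0.2317]
padshut [ 0.5459 -0.0591  0.123 ]
hinge [ 0.6957 -0.0511  0.116 ]
red [0.4705 0.012  0.109 ]
blue [ 0.4745 -0.0629  0.109 ]
green [ 0.4785 -0.1378  0.109 ]
scene [0.4708 0.008  0.109 ]
scene [ 0.4753 -0.0685  0.109 ]
scene [ 0.4794 -0.1379  0.109 ]
side [0.4697 0.015  0.109 ]
side [ 0.4748 -0.0609  0.109 ]
side [ 0.4765 -0.1379  0.109 ]
rack [ 0.467 -0.435  0.   ] [ 0.469 -0.431  0.   ]
flask [0.502 0.441 0.   ] [0.504 0.43  0.   ]
jar [ 0.592 -0.231  0.   ] [ 0.59  -0.232  0.   ]
dish [ 0.501  0.142 -0.   ] [ 0.509  0.143 -0.   ]
forceps [ 0.362 -0.037  0.   ] [ 0.367 -0.025 -0.   ]
```

The fit agrees with both views: key tops match to about 5 mm or better, and the lid is at about 0.83 rad. The base-corner pixels fit poorly because that edge is rounded. I'll close the fingers, raise the arm, align the tool to the machine and travel.

>>> send_rows(
  moves="1 0 -0.03 0 -5.75; 1 0 -0.03 0 -5.75; 1 0 -0.03 0 -5.75; 1 0 -0.03 0 -5.75; 1 -0.033 0 -0.0206 0; 1 -0.033 0 -0.0206 0; 1 -0.033 0 -0.0206 0; 1 -0.033 0 -0.0206 0; 1 -0.033 0 -0.0206 0; 1 -0.033 0 -0.0206 0",
)

```text
time: 2.03
tool_pos: [0.323, 0.3234, 0.3447]
ee_rot: [-1.572, -0.001, 1.622]
wrist_force: [1.0, 0.9, -0.3]
width: 0.0306
```

>>> send_rows(
  moves="1 -0.033 0 -0.0206 0; 1 -0.033 0 -0.0206 0; 1 -0.033 0 -0.0206 0; 1 -0.033 0 -0.0206 0; 1 -0.033 0 -0.0206 0; 1 -0.033 0 -0.0206 0; 1 -0.033 0 -0.0206 0; 1 -0.033 0 -0.0206 0; 1 -0.033 0 -0.0206 0; 1 0 0 0 0",
)

```text
time: 2.87
tool_pos: [0.5253, 0.0324, 0.3424]
ee_rot: [-1.569, 0.002, 1.614]
wrist_force: [-0.4, 0.3, -0.4]
width: 0.0003
```

>>> send_rows(
  moves="1 -0.031 0 -0.0262 0; 1 -0.031 0 -0.0262 0; 1 -0.031 0 -0.0262 0; 1 0 0.02 0 0; 1 0 0.01 0 0; 1 0 0 0 0; 1 0 0 0 0; 1 0 0 0 0; 1 0 0 0 0; 1 0 0 0 0",
)

```text
time: 3.7
tool_pos: [0.6057, -0.0503, 0.3166]
ee_rot: [-1.574, 0.001, 1.623]
wrist_force: [-0.3, -0.3, 0.5]
width: 0.0006
```

```bash
python3 - <<'E'
from bench import robot, imaging, order
import cv2,numpy as np
o=robot.get_obs();print(o["tool_pos"],o["ee_rot"],o["time"])
ims=[]
for n in ["scene","side"]:
    s=imaging.snapshot(n); ims.append(cv2.resize(s["image"][130:330,230:430,::-1],(400,400),interpolation=cv2.INTER_CUBIC))
cv2.imwrite("pics/a1.png",np.hstack(ims))
s=imaging.snapshot("wrist"); cv2.imwrite("pics/w1.png",s["image"][:,:,::-1])
K,R,t=map(np.array,(s["mtx"],s["R"],s["t"]))
for n in ["lid_pad","power_key_top","start_key_top","stop_key_top"]:
    for q in imaging.landmark_of(s,n)[:2]:
        d=R.T@np.linalg.inv(K)@np.array([*q["centre"],1]); c=-R.T@t
        z=.232 if n=="lid_pad" else .109
        print(n,np.round(q["centre"],1),round(q["conf"],2),np.round(c+d*(z-c[2])/d[2],4))
E
```

```text
[ 0.60566146 -0.05029341  0.31657499] [-1.57411935e+00  6.27051638e-04  1.62262770e+00] 3.7
lid_pad [320.  243.2] 0.65 [ 0.5985 -0.0521  0.232 ]
power_key_top [320.6  84.1] 0.7 [ 0.4737 -0.058   0.109 ]
start_key_top [242.7  87.9] 0.78 [ 0.481  -0.1337  0.109 ]
start_key_top [187.1 180.6] 0.37 [ 0.5739 -0.1929  0.109 ]
stop_key_top [398.8  83.7] 0.66 [0.4694 0.018  0.109 ]
stop_key_top [188.4 183.2] 0.37 [ 0.5765 -0.1917  0.109 ]
```

View pics/a1.png

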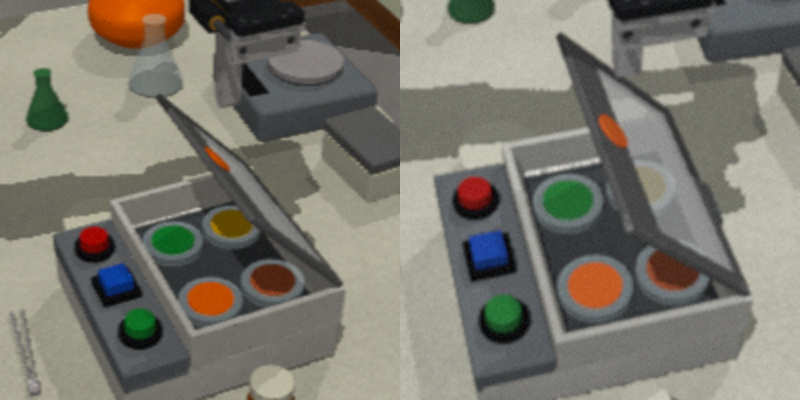

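View pics/w1.png

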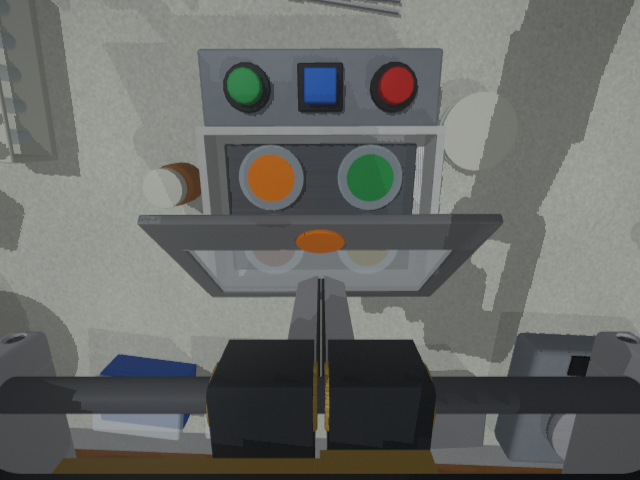

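The wrist view shows the fingertips just behind the pad at (320,243). Its keys are within about 5 mm of the fit. I'll descend onto the pad and start along the lid's arc.

>>> send_rows(
  moves="1 -0.004 0.02 0 0; 1 0 0.02 0 0; 1 0 0.015 0 0; 1 0 0.006 0 0; 1 0 0.0105 0.007 0; 1 0 0.0105 0.007 0; 1 0 0.009 0.0075 0; 1 0 0.009 0.0075 0; 1 0 0 0 0; 1 0 0 0 0",
)

```text
time: 4.88
tool_pos: [0.577, -0.0566, 0.2148]
ee_rot: [-1.571, -0.0, 1.621]
wrist_force: [0.4, 0.3, 0.2]
width: 0.0001
```

```bash
cat > look.py <<'E'
import sys
from bench import robot, imaging, order
import cv2,numpy as np
k=sys.argv[1]
o=robot.get_obs();print(o["tool_pos"],o["wrist_force"],o["time"])
ims=[]
for n in ["scene","side"]:
    s=imaging.snapshot(n); ims.append(cv2.resize(s["image"][130:330,230:430,::-1],(400,400),interpolation=cv2.INTER_CUBIC))
cv2.imwrite(f"pics/{k}.png",np.hstack(ims))
E
python3 look.py a2
```

```text
[ 0.57698476 -0.05660436  0.2148021 ] [0.43859755 0.29053126 0.21773995] 4.8833
```

View pics/a2.png

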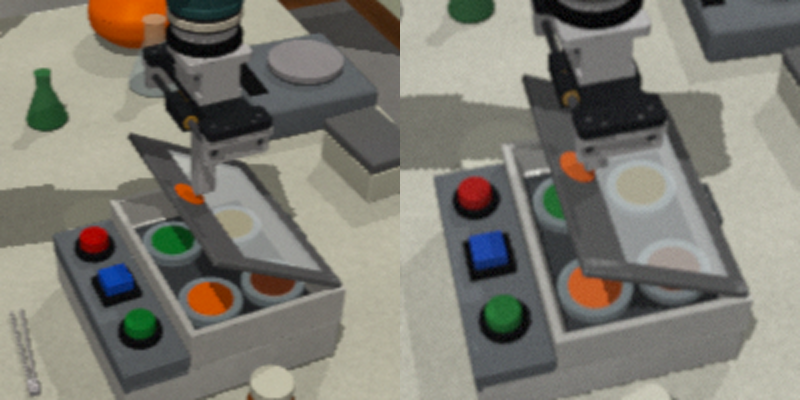

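>>> send_rows(
  moves="1 0 0.009 0.008 0; 1 0 0.010 0.007 0; 1 0 0.0105 0.006 0; 1 0 0.0105 0.005 0; 1 0 0.011 0.004 0; 1 0 0.011 0.002 0; 1 0 0.009 0.001 0; 1 0 0.004 0 0; 1 0 0 0 0; 1 0 0 0 0",
)

```text
time: 5.82
tool_pos: [0.5446, -0.0583, 0.1422]
ee_rot: [-1.573, 0.001, 1.622]
wrist_force: [-3.5, -0.3, 9.4]
width: 0.0005
```

```bash
python3 look.py a3
```

```text
[ 0.54464058 -0.05831209  0.14216628] [-3.52654914 -0.26490454  9.3621529 ] 5.8167
```

View pics/a3.png

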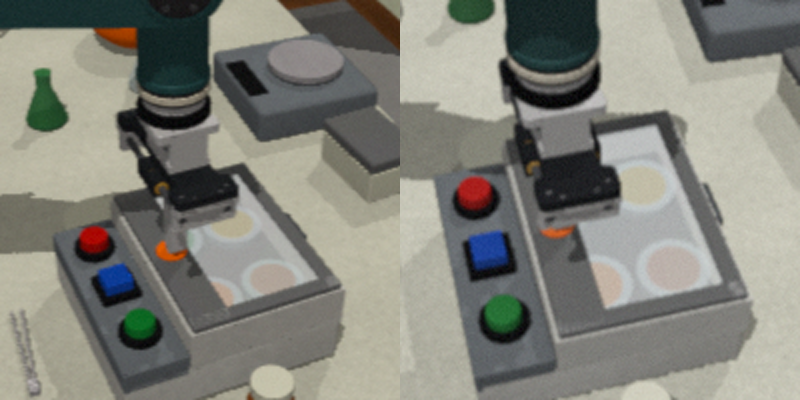

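The lid looks shut: the tip is at z 0.123 and the force is 9 N. I'll press slightly more, then lift and move above the blue key.

>>> send_rows(
  moves="1 0 0.002 0 0; 1 0 0 0 0; 1 0 0 0 0; 1 0 0 0 0; 1 0 -0.02 0 0; 1 0 -0.02 0 0; 1 0 -0.02 0.02 0; 1 0 0 0.025 0; 1 0.0015 0 0.0255 0; 1 0 0 0 0",
)

```text
time: 6.75
tool_pos: [0.4706, -0.0601, 0.1976]
ee_rot: [-1.569, -0.0, 1.621]
wrist_force: [0.4, -0.1, -1.0]
width: 0.0004
```

>>> send_rows(
  moves="1 0 0 0 0; 1 0 0 0 0; 1 0 0 0 0; 1 0 0 0 0; 1 0 0 0 0; 1 0 0 0 0; 1 0 0 0 0; 1 0 0 0 0; 1 0 0 0 0; 1 0 0 0 0",
)

```text
time: 7.58
tool_pos: [0.4737, -0.0603, 0.1975]
ee_rot: [-1.571, -0.0, 1.621]
wrist_force: [0.2, -0.2, 0.2]
width: 0.0003
```

```bash
cat > look2.py <<'E'
import sys
from bench import robot, imaging, order
import cv2,numpy as np
k=sys.argv[1]
o=robot.get_obs();print(o["tool_pos"],o["wrist_force"],o["time"])
ims=[]
for n in ["scene","side"]:
    s=imaging.snapshot(n); ims.append(cv2.resize(s["image"][130:330,230:430,::-1],(400,400),interpolation=cv2.INTER_CUBIC))
cv2.imwrite(f"pics/{k}.png",np.hstack(ims))
s=imaging.snapshot("wrist"); cv2.imwrite(f"pics/{k}w.png",s["image"][:,:,::-1])
K,R,t=map(np.array,(s["mtx"],s["R"],s["t"]))
for n in ["lid_pad","power_key_top","start_key_top","stop_key_top"]:
    for q in imaging.landmark_of(s,n)[:2]:
        d=R.T@np.linalg.inv(K)@np.array([*q["centre"],1]); c=-R.T@t
        z=.123 if n=="lid_pad" else .109
        print(n,np.round(q["centre"],1),round(q["conf"],2),np.round(c+d*(z-c[2])/d[2],4))
E
python3 look2.py a4
```

```text
[ 0.47369793 -0.06030339  0.197465  ] [ 0.24851355 -0.23066723  0.24265002] 7.5833
lid_pad [320.9 339.1] 0.74 [ 0.5401 -0.0573  0.123 ]
power_key_top [324.  251.8] 0.76 [ 0.4742 -0.0583  0.109 ]
start_key_top [223.8 250.7] 0.93 [ 0.4772 -0.1337  0.109 ]
stop_key_top [422.9 251.7] 0.76 [0.4704 0.0161 0.109 ]
```

View pics/a4.png

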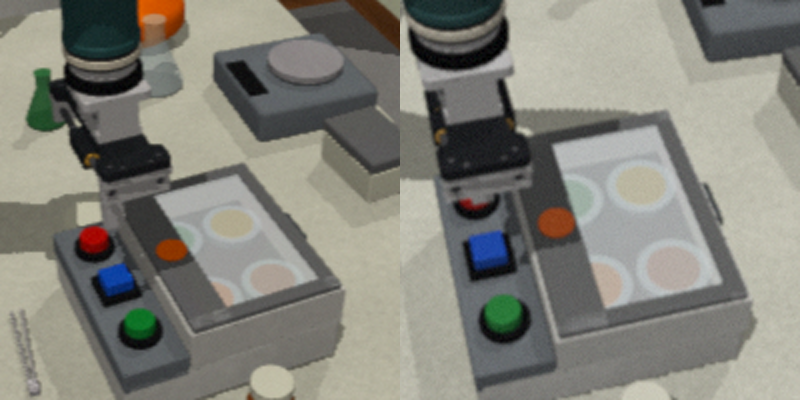

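View pics/a4w.png

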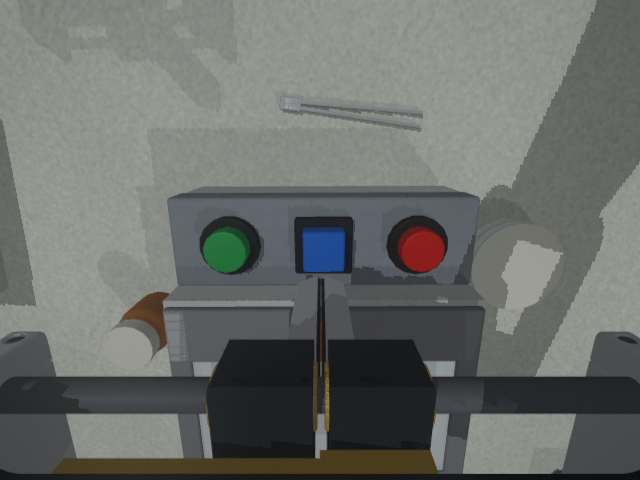

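The lid lies flush and shut, and the tool is over blue within 2 mm. I'll press the power key.

>>> send_rows(
  moves="1 0.001 0.025 0 0; 1 0 0.025 0 0; 1 0 0.012 0 0; 1 0 0.004 0 0; 1 0 0.003 0 0; 1 0 0.003 0 0; 1 0 0.003 0 0; 1 0 0.002 0 0; 1 0 0 0 0; 1 0 0 0 0",
)

```text
time: 8.77
tool_pos: [0.4743, -0.0595, 0.1212]
ee_rot: [-1.573, 0.001, 1.621]
wrist_force: [-0.2, 0.4, 1.1]
width: 0.0005
```

>>> send_rows(
  moves="1 0 0.001 0 0; 1 0 0.001 0 0; 1 0 0.001 0 0; 1 0 0.001 0 0; 1 0 0 0 0; 1 0 0 0 0; 1 0 0 0 0; 1 0 0 0 0; 1 0 0 0 0; 1 0 0 0 0",
)

```text
time: 9.6
tool_pos: [0.4745, -0.0595, 0.1209]
ee_rot: [-1.574, 0.001, 1.622]
wrist_force: [-6.7, 0.9, 17.6]
width: 0.0004
```

Blue is on its stop at 17.6 N with the tip at 0.102. I'll lift and move above green.

>>> send_rows(
  moves="1 0 -0.02 0 0; 1 0 -0.02 0 0; 1 0 -0.02 0 0; 1 -0.025 0 0 0; 1 -0.025 0 0 0; 1 -0.0255 0 0 0; 1 0 0 0 0; 1 0 0 0 0; 1 0 0 0 0; 1 0 0 0 0",
)

```text
time: 10.43
tool_pos: [0.4774, -0.1338, 0.1763]
ee_rot: [-1.571, -0.001, 1.622]
wrist_force: [-0.3, 0.0, -0.0]
width: 0.0007
```

```bash
python3 look2.py a5
```

```text
[ 0.47738927 -0.13384835  0.17628703] [-0.304937    0.01377471 -0.04517829] 10.4333
lid_pad [425. 357.] 0.9 [ 0.5414 -0.0568  0.123 ]
power_key_top [429.8 259.6] 0.6 [ 0.4731 -0.0587  0.109 ]
start_key_top [323.4 263.5] 0.58 [ 0.4798 -0.1323  0.109 ]
stop_key_top [537.1 261.1] 0.67 [0.4704 0.0161 0.109 ]
```

View pics/a5.png

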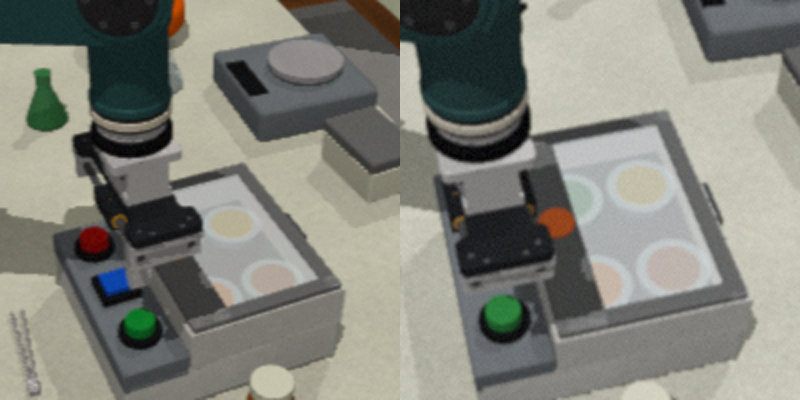

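View pics/a5w.png

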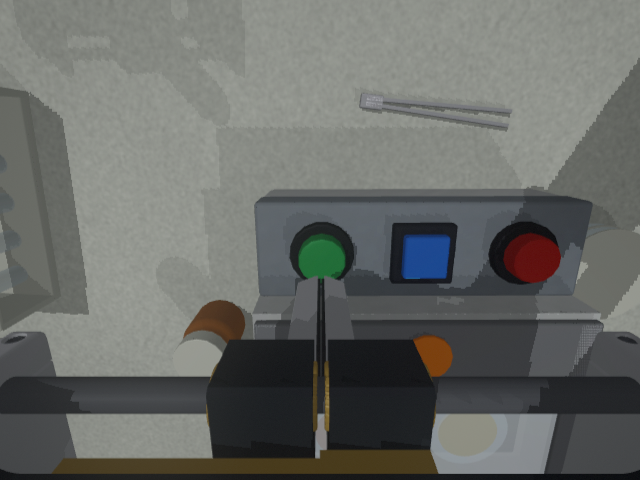

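Blue is visibly down, the lid is shut, and the tool is centred on green. I'll press green.

>>> send_rows(
  moves="1 0 0.022 -0.001 0; 1 0 0.018 0 0; 1 0 0.005 0 0; 1 0 0.004 0 0; 1 0 0.004 0 0; 1 0 0.003 0 0; 1 0 0.003 0 0; 1 0 0 0 0; 1 0 0 0 0; 1 0 0 0 0",
)

```text
time: 11.62
tool_pos: [0.4786, -0.1347, 0.1211]
ee_rot: [-1.572, 0.001, 1.622]
wrist_force: [-5.8, 2.6, 12.3]
width: 0.0004
```

Green is on its stop at 12 N. I'll hold briefly, then release and rise clear.

>>> send_rows(
  moves="1 0 0 0 0; 1 0 0 0 0; 1 0 0 0 0; 1 0 -0.02 0 0; 1 0 -0.03 0 0; 1 0 -0.03 0 0; 1 0 -0.03 0 0; 1 0 -0.03 0 0; 1 0 -0.02 0 0; 1 0 0 0 0",
)

```text
time: 12.45
tool_pos: [0.4808, -0.1357, 0.2841]
ee_rot: [-1.582, 0.005, 1.621]
wrist_force: [-0.1, -0.2, 0.6]
width: 0.0005
```

```bash
python3 look2.py a6
```

```text
[ 0.48082719 -0.13569392  0.28407659] [-0.14321676 -0.23473312  0.62967212] 12.45
lid_pad [400.5 294.2] 0.73 [ 0.542  -0.0532  0.123 ]
power_key_top [397.3 222.2] 0.87 [ 0.4723 -0.0613  0.109 ]
start_key_top [324.4 224. ] 0.95 [ 0.4777 -0.1321  0.109 ]
start_key_top [378.5 273.1] 0.55 [ 0.5262 -0.0744  0.109 ]
stop_key_top [474.9 225.2] 0.69 [0.4715 0.0147 0.109 ]
stop_key_top [529.8 236.4] 0.52 [0.48   0.0707 0.109 ]
```

View pics/a6.png

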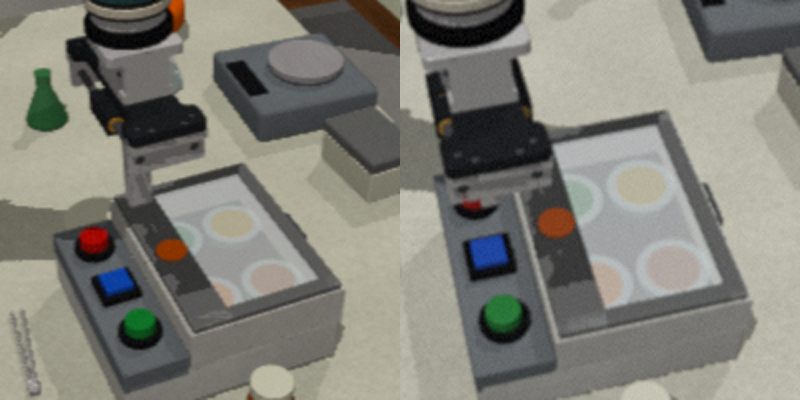

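View pics/a6w.png

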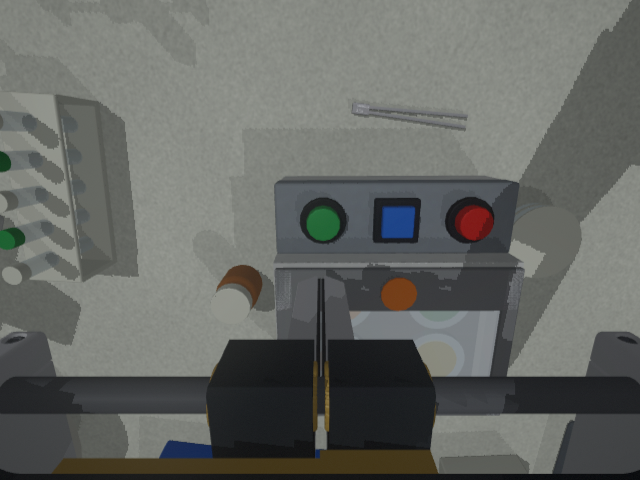

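The lid is shut, blue is down, and green and red are up. The arm is clear and the surrounding things are unmoved, so I'm handing in.

```bash
python3 -c "
from bench import order
print(order.close_job())"
```

```text
the job is handed in; nothing more can be done
None
```

I shut the lid, pressed the blue power key down, then pressed the green start key and released it. I handed the job in at about 12.6 s of the 43 s allowed; no verdict was reported.

- **Lid:** I pushed it down by the orange pad along its arc until it stopped, with the fingertips at 0.123 m and about 9 N. It stayed flush in every later picture.
- **Blue power key:** I pressed it to its stop, with the fingertips at 0.102 m and about 18 N. The later pictures show it still down.
- **Green start key:** I pressed it to its stop at about 12 N and held it for roughly half a second. It sprang back up.
- **Last check:** The final pictures show the lid shut, blue down, and green and red up. The gripper was clear, and the nearby things in view looked unmoved.

**Disagreements:** The two fixed cameras and the wrist camera differed by about 5 mm on where the keys stood in y, so I aimed close to the wrist camera's values. The machine's front bottom corner fitted 7 pixels off in my pose fit, and I ignored it. I judged the lid and keys from fingertip height, force and pictures, because their joint values cannot be read directly.

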